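Lock the filter stage onto the dust pot

TASK

Stack the loose filter stage on the workshop dust pot: set its spigot into the pot's collar, turn it until you feel its lugs drop through the collar's notches, then give it the quarter-turn clockwise (seen from above) until it drops again and sits locked, level and flush on the collar. Let go of it, and leave the offcut, tape measure and screwdriver where they are.

Things in the scene. Friction and masses are not known exactly. Their poses are not given: they have to be found in the camera images.
- filter_stage: Loose grey drum, 0.36 to 0.57 kg, upright on its spigot. Origin: on its axis, in the flat shoulder under the drum, 40 mm above the spigot's end (z = 40 mm at the start); z up its axis. Drum 98 mm diameter, 0 to 35 mm above the origin. Grip bar on top along x, wings along +y and -y, lugs below. Spigot under the shoulder: 70 mm diameter, its last 5 mm tapered to 62 mm.
- stage_grip (a point): Middle of the top edge of the stage's black grip bar, on the stage's axis, 55 mm above its origin. The bar is 64 mm long in the stage's x, 14 mm wide in y, and stands 20 mm above the drum.
- stage_wing (a point): Middle of the +y one of the stage's two like turning wings (the other is opposite): 65 mm from the axis, 18 mm above the stage's origin. A wing reaches from the drum to 86 mm from the axis, is 10 mm thick in x and spans 2 to 34 mm above the origin.
- stage_lug (a point): Underside of the end of one of the stage's three lugs: on the stage's +x side, 44 mm from the axis, 20 mm below its origin. The others are 120 degrees to either side. A lug is 10 mm wide and 7 mm high.
- dust_pot: Grey pot, 112 mm diameter, screwed to the bench on a plywood foot 150 mm square; it cannot move. Origin: on its axis at bench level; z up; x points along the short black hose port on its side (port centre 40 mm up, reaching 92 mm from the axis). An aluminium bayonet collar tops it.
- collar_top (a point): Centre of the collar's flat top face, 90 mm above the pot's origin (axes as the pot's). Collar: 106 mm outer diameter, bore 73 mm. Its 6 mm flange has 3 notches 120 degrees apart, gaps seen from above, each letting a lug through with about 4 degrees to spare either way. One notch is within 15 degrees either side of the hose port's direction; exactly where is not measured.
- pocket_level (a point): On the pot's axis, 20 mm below the collar's top: where the lugs' undersides are when home. Stage origin above collar top: 20 mm with lugs riding on the flange, 5 mm once dropped through the notches (then it turns clockwise only, 90 degrees, to a rigid stop), 0 when dropped home in the pockets there. It falls by its own weight; turning it takes a few newtons at a wing.
- offcut: Bystander: pale wood offcut, 90 x 45 x 22 mm, lying on the bench; origin under its centre.
- tape_measure: Bystander: black tape measure about 75 x 62 x 31 mm lying flat; origin under its round part.
- screwdriver: Bystander: screwdriver lying along its x axis on the bench.
Things that resemble listed ones, but are neither listed nor needed, are in the scene too. Of the things shaped like the filter_stage, the grey one is meant. What is shaped like the dust_pot but yellow is not meant.

How it is judged:
On the way:
1. the stage's lugs have dropped through the collar's notches (horizontal distance between filter_stage and dust_pot below 0.004 m and z of filter_stage in the frame of dust_pot between 0.085 and 0.0985 m), for 0.1 s.
At the end, for the whole second after the job is handed in: The filter stage is home on the pot: its origin within 4 mm of the pot's axis and 87 to 92 mm above the pot's origin (90 is flush on the collar, reached only with the lugs in their pockets after the quarter-turn), level within 0.04 rad, at rest (horizontal distance between filter_stage and dust_pot below 0.004 m and z of filter_stage in the frame of dust_pot between 0.087 and 0.092 m and angle between filter_stage's own z axis and vertical below 0.04 rad and linear speed of filter_stage below 0.02 m/s and angular speed of filter_stage below 0.1 rad/s); the robot touches nothing.
It fails at once if the offcut is moved more than 30 mm (distance of offcut from where it was at the start of the episode above 0.03 m).
It fails at once if the tape measure is moved more than 30 mm (distance of tape_measure from where it was at the start of the episode above 0.03 m).
It fails at once if the screwdriver is moved more than 30 mm (distance of screwdriver from where it was at the start of the episode above 0.03 m).
It also fails if it takes over 56 s, if anything falls off the work surface, if the arm or the gripper's body presses on something with over 40 N, if the wrist force passes 120 N, or if a joint passes its speed limit or range.

ROBOT

A 6-joint arm with a two-finger parallel gripper is mounted at the origin on the work surface. World frame = base frame: x ahead of the robot, y to its left, z up, the work surface at z = 0. Lengths are in m, angles in rad, forces in N, time in s.
With the tool pointing down it reaches from about 0.375 to 0.975 m from the base axis. Payload 3.8 kg.
Tool frame: the origin (TCP) lies midway between the tips of the shut fingers; the grasp point (between the pads) lies 19 mm behind it; x points along the fingers, z is the direction in which the jaws open and shut, and the axes are right-handed (so a half turn about x gives the same grasp; the last joint's range is limited). The gripper opens to 85 mm and grips with 20 to 120 N. Pads are 22 mm wide; open, the fingers measure 114 mm over their backs; the gripper's body (76 mm by 85 mm) begins 54 mm behind the grasp point. The pads swing forward as they close: fully open they stand 13 mm farther back than shut.
Start: joints at [-1.138, 0.264, 1.604, -0, 1.274, -0.037], TCP at [0.306, -0.602, 0.231] pointing down, gripper open.
Joint ranges: [-2.63, 2.63], [-0.94, 2.18], [0.31, 2.57], [-1.31, 4.45], [0, 2.66], [-2.55, 2.55]. Speed limits (rad/s): [2.57, 2.57, 3.14, 3.14, 3.14, 3.14].

INTERFACE

Orientations are given as a rotation vector (axis times angle).
In Python, from workcell import * gives the robot as it stands. The module is installed in compiled form; this text tells all that it offers.
- The arm moves only by the tool carry_out, never from a script. Its arguments are lists of equal length, an entry for each row: "offset": the shift along the tool's x, y, z in cm, a list of three; "delta_rot": the turn, a rotation vector about the tool's x, y, z in degrees, a list of three. A call has exactly 5 rows; each row shifts and turns the commanded pose from where the row before left it, along the tool's axes as they then stand; what a row does not reach is not made up. A row lasts 1/12 s, in which the tool goes at most 41.7 mm and 7.16 degrees, less where a joint would pass 70% of its speed; a pose out of reach is approached as far as the arm can. A call is refused whole if a number of a shift passes 4.17 or a number of a turn 7.16, either way. A call with a gripper value outside its range is refused whole. "fingers" is the opening, from -1 (shut) to 1 (fully open), set as the call begins (left out, the last holds). The fingers move at their own pace and stop on an object; "newtons" is the grip in N (left out, the last holds). Time passes only in rows, so rows that do not move let the fingers close, or fill a call up. It gives the time, the measured TCP pose, the force and the opening at its end, in the units of the state.
- read_state(): the state, without advancing time (a new reading comes with each control period).
- read_camera(name): name is "scene" or "top" or "wrist"; returns (picture, depth): 480x640x3 uint8, red, green, blue; 480x640 float32, m along the optical axis (not along the pixel's ray), 0 where there is no reading.
- get_calibration(name): a dict with "fx", "fy", "cx", "cy" (pixels), "R" (3x3) and "t" (3): a world point X has camera coordinates R X + t; the wrist camera has in their place "mount" (4x4, takes a point from camera to tool coordinates, whose origin is the TCP and whose axes are the tool frame's). Camera axes: x right, y down, z forward; pixel columns grow to the right and rows downward; lengths in m; the calibration is good to about 2 mm. A picture is of the moment at which its call begins: read the wrist's pose just before it. get_calibration takes no time and is no camera call.
- finish_job(): hands the job in, once; it reports no verdict.
The state is a dict: "time": time; "q": joint angles; "joint_vel": joint speeds; "joint_torque": joint torques, N m; "tool_pos": TCP position; "tcp_rot": TCP orientation; "wrist_force": force on the tool from outside, world axes, zero at the start; "torque": the same for the moment, N m; "width": opening from 0.0 (shut) to 1.0 (fully open).
Only numpy, scipy, OpenCV 4.12 (cv2) and the standard library are available. Lean on these libraries where they do the work, as an engineer would, in place of code of your own. Each camera call takes 0.05 s, during which the arm holds its last target. There are 200 camera calls.

## Working session

There is one attempt and no reset: what is moved stays moved. The work goes in short steps, Python scripts to look and compute and a tool call to move; the robot and the scene stay as the last step left them, time stands still between calls to the robot, and variables do not carry over. Pictures are saved under pics/ and viewed, about 8 in all and at most 12, crops included, and the job is handed in when it is done.

Besides the shell and the picture viewer there is one more tool, called after "Call:" as name(argument=value, ...) on one line, values as JSON. carry_out: Moves the arm, as the interface text tells. Its arguments: {"type":"object","properties":{"offset":{"type":"array"},"delta_rot":{"type":"array"},"fingers":{"type":"number"},"newtons":{"type":"number"}},"required":["offset","delta_rot"]}

```bash
mkdir -p pics && python3 - <<'E'
from workcell import *
import cv2, numpy as np
s=read_state(); print(s)
for n in ("scene","top"):
    p,d=read_camera(n); cv2.imwrite(f"pics/{n}0.png",p[:,:,::-1]); np.savez(f"{n}0.npz",p=p,d=d)
    c=get_calibration(n); print(n,c)
print(get_calibration("wrist"))
E
```

```text
{'time': 0.0, 'q': array([-1.13791261e+00,  2.64770888e-01,  1.60541556e+00,  1.67239436e-05,
        1.27367490e+00, -3.69074971e-02]), 'joint_vel': array([ 0.00101571, -0.00155445, -0.00067623,  0.00098287,  0.00029715,
       -0.00160053]), 'joint_torque': array([-1.92726868e-03, -5.15111232e+01, -3.67320979e+01, -1.30666367e-04,
        1.27109553e-02,  2.98589420e-06]), 'tool_pos': array([ 0.30525916, -0.60119736,  0.22992762]), 'tcp_rot': array([ 0.85786218,  1.39746824, -0.85578099]), 'wrist_force': array([ 0.59864915,  0.33848223, -0.70633006]), 'torque': array([-0.01178326, -0.05426534, -0.0419966 ]), 'width': 0.9968096949357076}
scene {'fx': 602.7497634679117, 'fy': 602.7497634679117, 'cx': 317.1149271564588, 'cy': 229.84914276144463, 'R': array([[ 0.82945876,  0.55854867,  0.00464191],
       [ 0.44126385, -0.65014735, -0.61854235],
       [-0.34246808,  0.51510368, -0.78573775]]), 't': array([-0.46573381, -0.22904974,  1.56185729])}
top {'fx': 530.5301311031604, 'fy': 530.5301311031604, 'cx': 315.2404812589044, 'cy': 239.02227718559084, 'R': array([[-0.028037  , -0.99959868,  0.00405069],
       [-0.99501156,  0.02751976, -0.09588881],
       [ 0.09573886, -0.00671891, -0.99538381]]), 't': array([0.00918753, 0.60032106, 1.31882048])}
{'fx': 410.19948394804754, 'fy': 410.19948394804754, 'cx': 313.3160258739019, 'cy': 241.4914991370648, 'mount': array([[ 4.60399248e-04, -2.75609095e-01,  9.61269689e-01,
        -1.43749439e-01],
       [ 2.39399435e-04, -9.61269733e-01, -2.75609222e-01,
         7.13037224e-02],
       [ 9.99999865e-01,  3.57017699e-04, -3.76587201e-04,
         2.15844514e-04],
       [ 0.00000000e+00,  0.00000000e+00,  0.00000000e+00,
         1.00000000e+00]])}
```

View pics/top0.png

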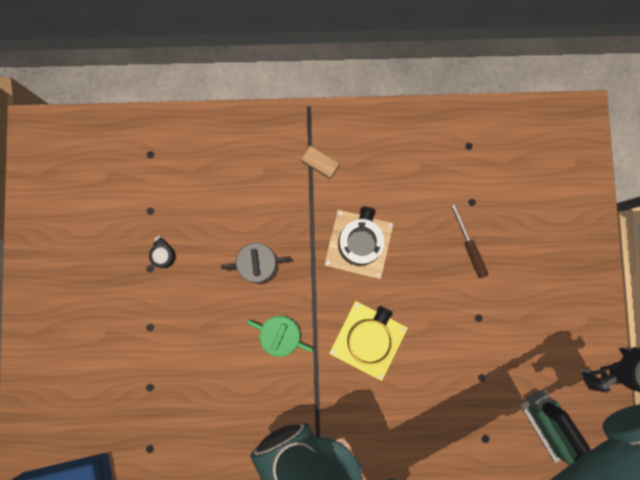

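View pics/scene0.png

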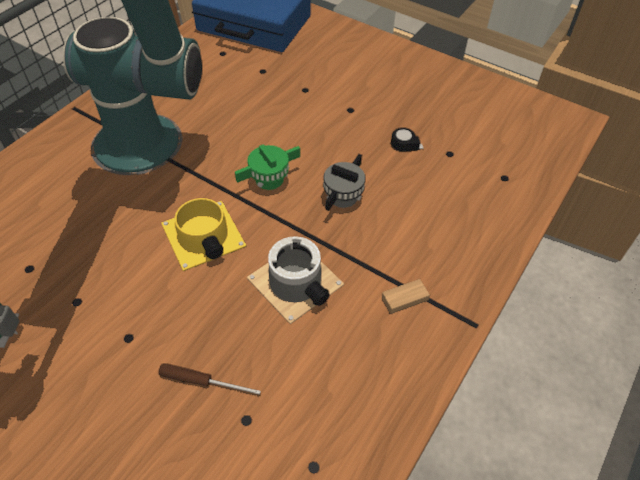

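```bash
cat > h.py <<'E'
from workcell import *
import cv2, numpy as np
from scipy.spatial.transform import Rotation as Ro
def pts(d,c,R,t):
    v,u=np.mgrid[0:480,0:640]
    P=np.stack([(u-c['cx'])/c['fx']*d,(v-c['cy'])/c['fy']*d,d],-1)
    return (P-t)@R      # camera = R X + t
def static(n,d):
    c=get_calibration(n); return pts(d,c,c['R'],c['t'])
def wrist():
    s=read_state(); p,d=read_camera('wrist'); c=get_calibration('wrist')
    M=np.eye(4); M[:3,:3]=Ro.from_rotvec(s['tcp_rot']).as_matrix(); M[:3,3]=s['tool_pos']
    M=M@np.array(c['mount']); R=M[:3,:3].T; return s,p,d,c,R,-R@M[:3,3]
def ray(u,v,c,R,t,z):
    o=-R.T@t; r=R.T@np.array([(u-c['cx'])/c['fx'],(v-c['cy'])/c['fy'],1]); return o+r*(z-o[2])/r[2]
def circ(xy):
    A=np.c_[2*xy,np.ones(len(xy))]; s=np.linalg.lstsq(A,(xy**2).sum(1),rcond=None)[0]
    return s[:2],np.sqrt(s[2]+s[:2]@s[:2])
def rect(xy):
    (c,wh,a)=cv2.minAreaRect((xy*1000).astype(np.float32)); return np.round(c,1),np.round(wh,1),round(a,1)
E
python3 - <<'E'
from h import *
f=np.load('top0.npz'); p,d=f['p'],f['d']; X=static('top',d); z=X[...,2]
def near(u,v,r):
    V,U=np.mgrid[0:480,0:640]; return (np.hypot(U-u,V-v)<r)&(d>0)
n=near(257,263,45)
for lo,hi in((.068,.082),(.087,.105)):
    m=n&(z>lo)&(z<hi); print('stage',lo,m.sum(),rect(X[m][:,:2]),np.median(z[m]))
m=n&(z>.02)
q=X[m]; print('all',rect(q[:,:2]))
c0=np.array(rect(X[n&(z>.068)&(z<.082)][:,:2])[0])/1000
w=q[np.hypot(*(q[:,:2]-c0).T)>.058]; a=np.arctan2(*(w[:,:2]-c0).T[::-1]); print('wing axis deg',np.degrees(np.angle(np.exp(2j*a).mean())/2),'z',np.median(w[:,2]))
n=near(360,240,45); m=n&(z>.083)&(z<.097); print('collar',m.sum(),rect(X[m][:,:2]),np.median(z[m]))
for nm,uv in(('green',(280,337)),('yellow',(368,340)),('offcut',(320,161)),('tape',(161,255)),('sd',(476,258))): print(nm,np.round(X[uv[1],uv[0]],3))
print('port',np.round(X[213,367],3))
cr=cv2.resize(p[190:300,210:410,::-1],None,fx=4,fy=4,interpolation=cv2.INTER_CUBIC); cv2.imwrite('pics/crop1.png',cr)
E
```

```text
stage 0.068 1205 (array([542. , 139.7]), array([ 96.8, 146.3]), 38.1) 0.07501080703423567
stage 0.087 159 (array([542.5, 139.9]), array([63.6, 14.7]), 6.1) 0.0945043968401408
all (array([542. , 139.7]), array([ 96.8, 146.3]), 38.1)
wing axis deg -84.19508417823799 z 0.07294319502804801
collar 719 (array([ 585.4, -120.2]), array([104.5, 105.3]), 43.1) 0.09010834685050041
green [0.363 0.083 0.099]
yellow [ 0.342 -0.134  0.011]
offcut [ 0.804 -0.026  0.019]
tape [0.57  0.383 0.031]
sd [ 0.541 -0.415  0.025]
port [ 0.659 -0.138  0.059]
```

View pics/crop1.png

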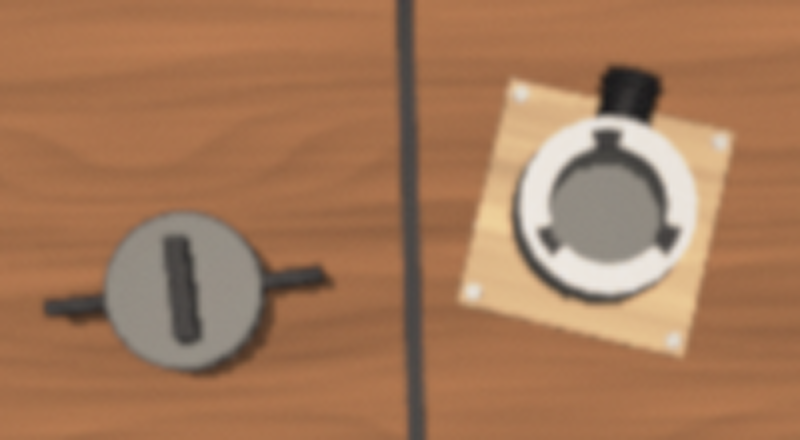

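```bash
python3 - <<'E'
from h import *
f=np.load('top0.npz'); p,d=f['p'],f['d']; c=get_calibration('top')
S=np.array([.542,.1398]); C=np.array([.5854,-.1202])
# notch: brightness around collar at z=.09
g=cv2.cvtColor(p,cv2.COLOR_RGB2GRAY).astype(np.float32)
def samp(r,a,C=C):
    X=np.c_[C[0]+r*np.cos(a),C[1]+r*np.sin(a),np.full(len(a),.09)]@c['R'].T+c['t']
    return cv2.remap(g,(X[:,0]/X[:,2]*c['fx']+c['cx']).astype(np.float32)[None],(X[:,1]/X[:,2]*c['fy']+c['cy']).astype(np.float32)[None],cv2.INTER_LINEAR)[0]
a=np.radians(np.arange(-60,300,1.)); 
for r in(.039,.041,.043):
    s=samp(r,a).reshape(3,120); 
    print(r,[round(float((w:=np.clip(s.max()*.8-k,0,None))@np.arange(-60,60)/w.sum()),1) for k in s], np.round(s[:,::10].astype(int)).tolist())
m=(g>150)
X=static('top',d); V,U=np.mgrid[0:480,0:640]
print('port dir: foot')
n=(np.hypot(U-360,V-240)<48)&(X[...,2]>.02)&(X[...,2]<.075)&(g<50)&(np.hypot(X[...,0]-C[0],X[...,1]-C[1])>.062); q=X[n][:,:2]-C; print(n.sum(),q.mean(0),np.degrees(np.arctan2(q.mean(0)[1],q.mean(0)[0])))
s=read_state(); print('tool axes cols',np.round(Ro.from_rotvec(s['tcp_rot']).as_matrix(),3))
c2=get_calibration('scene'); print('cam',-c2['R'].T@c2['t'])
f=np.load('scene0.npz'); im=f['p'][:,:,::-1]
Z=8; u0,v0=310,140; cr=cv2.resize(im[v0:v0+72,u0:u0+72],None,fx=Z,fy=Z,interpolation=cv2.INTER_CUBIC)
for off,col in((6.1,(0,0,255)),(186.1,(255,0,0))):
  for k in range(3):
    th=np.radians(off+120*k); P=np.array([S[0]+.044*np.cos(th),S[1]+.044*np.sin(th),.02]); x=c2['R']@P+c2['t']
    uv=(x[:2]/x[2]*c2['fx']+[c2['cx'],c2['cy']]-[u0-.5,v0-.5])*Z; print(off,k,np.round(uv)); cv2.circle(cr,tuple(int(i) for i in uv),3,col,1)
cv2.imwrite('pics/crop2.png',cr)
E
```

```text
0.039 [0.1, -3.8, 0.4] [[215, 211, 210, 205, 199, 121, 65, 120, 196, 195, 196, 197], [203, 209, 211, 217, 210, 103, 95, 201, 230, 229, 229, 229], [229, 231, 229, 229, 228, 126, 68, 114, 223, 224, 221, 219]]
0.041 [-0.0, -3.7, 0.3] [[226, 225, 225, 225, 223, 134, 66, 140, 223, 223, 224, 224], [225, 227, 225, 229, 221, 90, 85, 198, 231, 231, 231, 231], [231, 232, 230, 230, 230, 127, 74, 116, 226, 228, 228, 227]]
0.043 [-0.1, -3.9, 0.4] [[228, 229, 228, 229, 229, 132, 67, 137, 229, 229, 230, 230], [230, 230, 230, 230, 225, 91, 92, 200, 232, 231, 231, 231], [231, 231, 230, 230, 229, 137, 105, 129, 227, 229, 229, 229]]
port dir: foot
116 [ 0.0756126 -0.0183536] -13.643648825591802
tool axes cols [[-0.001  0.892  0.453]
 [ 0.002  0.453 -0.892]
 [-1.     0.    -0.002]]
cam [ 1.02226463 -0.69329952  1.08769516]
6.1 0 [404. 462.]
6.1 1 [260. 301.]
6.1 2 [145. 468.]
186.1 0 [138. 358.]
186.1 1 [279. 522.]
186.1 2 [392. 351.]
```

View pics/crop2.png

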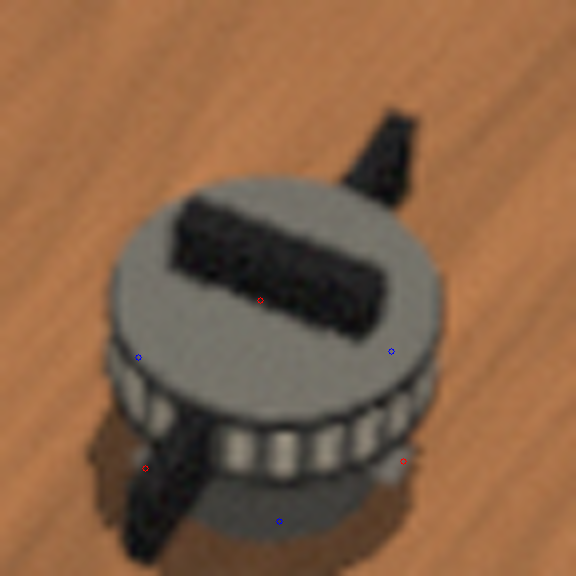

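The crop shows the grey stage's lugs at (400,465) and (145,460). They match the red predictions, so stage x is at +6°. Candidates: the stage could be grey (257,263) or green (280,337), and I take grey. The pot could be grey with an aluminium collar (360,240) or yellow (368,340), and I take the aluminium-collared one. The notch is at about −1° in the world frame.

Call:
carry_out(offset=[[0, 2.74, -2.77], [0, 2.74, -2.77], [0, 2.74, -2.77], [0, 2.74, -2.77], [0, 2.74, -2.77]], delta_rot=[[0, 0, 0], [0, 0, 0], [0, 0, 0], [0, 0, 0], [0, 0, 0]], fingers=1)

```text
time: 0.52
tool_pos: [0.3649, -0.4144, 0.2305]
tcp_rot: [0.858, 1.396, -0.857]
wrist_force: [0.8, -0.4, 0.5]
width: 1.001
```

Call:
carry_out(offset=[[0, 2.74, -2.77], [0, 2.74, -2.77], [0, 2.74, -2.77], [0, 2.74, -2.77], [0, 2.74, -2.77]], delta_rot=[[0, 0, 0], [0, 0, 0], [0, 0, 0], [0, 0, 0], [0, 0, 0]])

```text
time: 0.93
tool_pos: [0.4243, -0.2288, 0.2309]
tcp_rot: [0.857, 1.396, -0.857]
wrist_force: [0.7, 0.8, 0.1]
width: 0.996
```

Call:
carry_out(offset=[[0, 2.74, -2.77], [0, 2.74, -2.77], [0, 2.74, -2.77], [0, 2.74, -2.77], [0, 2.74, -2.77]], delta_rot=[[0, 0, 0], [0, 0, 0], [0, 0, 0], [0, 0, 0], [0, 0, 0]])

```text
time: 1.35
tool_pos: [0.4838, -0.0434, 0.231]
tcp_rot: [0.856, 1.396, -0.857]
wrist_force: [1.2, -0.6, -0.3]
width: 0.999
```

Call:
carry_out(offset=[[0, 2.74, -2.77], [0, 2.74, -2.77], [0, 2.74, -2.77], [0, 2.74, -2.77], [0, 2.74, -2.77]], delta_rot=[[0, 0, 0], [0, 0, 0], [0, 0, 0], [0, 0, 0], [0, 0, 0]])

```text
time: 1.77
tool_pos: [0.5432, 0.1422, 0.2308]
tcp_rot: [0.856, 1.396, -0.857]
wrist_force: [0.4, -0.7, 0.1]
width: 1.002
```

Call:
carry_out(offset=[[0, 0, 0], [0, 0, 0], [0, 0, 0], [0, 0, 0], [0, 0, 0]], delta_rot=[[-7, 0, 0], [-7, 0, 0], [-7, 0, 0], [-7, 0, 0], [-7, 0, 0]])

```text
time: 2.18
tool_pos: [0.5429, 0.1404, 0.2306]
tcp_rot: [0.379, 1.539, -0.38]
wrist_force: [-0.0, -0.1, 0.6]
width: 0.997
```

Call:
carry_out(offset=[[0, 0, 0], [0, 0, 0], [0, 0, 0], [0, 0, 0], [0, 0, 0]], delta_rot=[[-7, 0, 0], [-7, 0, 0], [-7, 0, 0], [-7, 0, 0], [-7, 0, 0]])

```text
time: 2.6
tool_pos: [0.543, 0.1401, 0.2306]
tcp_rot: [-0.1, 1.57, 0.099]
wrist_force: [0.2, 0.2, 0.1]
width: 1.002
```

Call:
carry_out(offset=[[0, 0, 0], [0, 0, 0], [0, 0, 0], [0, 0, 0], [0, 0, 0]], delta_rot=[[-7, 0, 0], [-7, 0, 0], [-7, 0, 0], [-7, 0, 0], [-7, 0, 0]])

```text
time: 3.02
tool_pos: [0.543, 0.1401, 0.2306]
tcp_rot: [-0.577, 1.494, 0.577]
wrist_force: [0.1, 0.0, 0.4]
width: 1.001
```

Call:
carry_out(offset=[[0, 0, 0], [0, 0, 0], [0, 0, 0], [0, 0, 0], [0, 0, 0]], delta_rot=[[-7, 0, 0], [-7, 0, 0], [-7, 0, 0], [-7, 0, 0], [-7, 0, 0]])

```text
time: 3.43
tool_pos: [0.543, 0.1401, 0.2307]
tcp_rot: [-1.044, 1.307, 1.045]
wrist_force: [0.4, -0.5, 0.7]
width: 1.001
```

Call:
carry_out(offset=[[0, 0, 0], [0, 0, 0], [0, 0, 0], [0, 0, 0], [0, 0, 0]], delta_rot=[[-7, 0, 0], [-7, 0, 0], [-5, 0, 0], [0, 0, 0], [0, 0, 0]])

```text
time: 3.85
tool_pos: [0.5431, 0.1401, 0.2308]
tcp_rot: [-1.283, 1.161, 1.284]
wrist_force: [-0.0, -0.1, 0.2]
width: 1.002
```

```bash
python3 - <<'E'
from h import *
s,p,d,c,R,t=wrist(); print(s['tool_pos'],np.round(Ro.from_rotvec(s['tcp_rot']).as_matrix(),3).tolist(),s['q'])
X=pts(d,c,R,t); g=p.max(2); z=X[...,2]; n=(d>0)&(np.hypot(X[...,0]-.542,X[...,1]-.14)<.06)
for lo,hi in((.069,.08),(.088,.102)):
    m=n&(z>lo)&(z<hi); print(lo,m.sum(),rect(X[m][:,:2]),np.median(z[m]))
cv2.imwrite('pics/w1.png',p[:,:,::-1])
E
```

```text
[0.54309403 0.1401221  0.23084005] [[-0.001, -0.995, -0.101], [-0.0, -0.101, 0.995], [-1.0, 0.001, -0.0]] [ 2.08078483e-01  4.95414504e-02  1.85094521e+00  2.16929806e-05
  1.24191647e+00 -1.46340296e+00]
0.069 11465 (array([545.7, 141. ]), array([97.6, 97.3]), 51.9) 0.07606198813713524
0.088 1769 (array([545.2, 140.7]), array([63.7, 13.8]), 6.1) 0.09599633355760302
```

Call:
carry_out(offset=[[3.6, -0.2, 0.06], [3.6, 0, 0], [3.6, 0, 0], [3.2, 0, 0], [1.2, 0, 0]], delta_rot=[[0, 0, 0], [0, 0, 0], [0, 0, 0], [0, 0, 0], [0, 0, 0]])

```text
time: 4.32
tool_pos: [0.5413, 0.1401, 0.074]
tcp_rot: [-1.281, 1.167, 1.289]
wrist_force: [-2.4, -0.3, -0.8]
width: 0.999
```

Call:
carry_out(offset=[[0, 0, 0], [0, 0, 0], [0, 0, 0], [0, 0, 0], [0, 0, 0]], delta_rot=[[0, 0, 0], [0, 0, 0], [0, 0, 0], [0, 0, 0], [0, 0, 0]], fingers=-1, newtons=60)

```text
time: 4.73
tool_pos: [0.5473, 0.1414, 0.0818]
tcp_rot: [-1.286, 1.155, 1.282]
wrist_force: [-0.8, -0.1, -0.4]
width: 0.297
```

Call:
carry_out(offset=[[0, 0, 0], [0, 0, 0], [0, 0, 0], [0, 0, 0], [0, 0, 0]], delta_rot=[[0, 0, 0], [0, 0, 0], [0, 0, 0], [0, 0, 0], [0, 0, 0]])

```text
time: 5.15
tool_pos: [0.5469, 0.1409, 0.0813]
tcp_rot: [-1.287, 1.156, 1.282]
wrist_force: [0.3, -2.6, 6.1]
width: 0.146
```

Call:
carry_out(offset=[[0, 0, 0], [-0.5, 0, 0], [-1.0, 0, 0], [-1.5, 0, 0], [-2, 0, 0]], delta_rot=[[0, 0, 0], [0, 0, 0], [0, 0, 0], [0, 0, 0], [0, 0, 0]])

```text
time: 5.57
tool_pos: [0.5427, 0.1406, 0.1275]
tcp_rot: [-1.283, 1.163, 1.289]
wrist_force: [0.1, 0.0, -5.6]
width: 0.149
```

Call:
carry_out(offset=[[-3, 0, 0], [-3, 0, 0], [-1, 0, 0], [0, 0, 0], [0, 0, 0]], delta_rot=[[0, 0, 0], [0, 0, 0], [0, 0, 0], [0, 0, 0], [0, 0, 0]])

```text
time: 5.98
tool_pos: [0.545, 0.141, 0.1989]
tcp_rot: [-1.285, 1.159, 1.285]
wrist_force: [-0.1, -0.4, -5.2]
width: 0.144
```

```bash
python3 - <<'E'
from h import *
s,p,d,c,R,t=wrist(); M=Ro.from_rotvec(s['tcp_rot']).as_matrix(); print(s['time'],s['tool_pos'],np.round(M,3).tolist(),s['wrist_force'],s['width'])
X=pts(d,c,R,t); T=(X-s['tool_pos'])@M   # tool coords
cv2.imwrite('pics/w2.png',p[:,:,::-1])
m=(d>0)&(abs(T[...,0])<.02)&(np.hypot(T[...,1],T[...,2])<.09)
print(np.percentile(T[m],[2,50,98],axis=0).round(4).tolist())
p2,d2=read_camera('top'); X=static('top',d2); n=(d2>0)&(np.hypot(X[...,0]-.545,X[...,1]-.14)<.1)
np.savez('top1.npz',p=p2,d=d2); cv2.imwrite('pics/top1.png',p2[150:400,150:450,::-1])
E
```

```text
5.9833 [0.54498941 0.14100973 0.19885456] [[-0.0, -0.995, -0.103], [0.0, -0.103, 0.995], [-1.0, 0.0, 0.0]] [-0.10196622 -0.42561631 -5.23616782] 0.14415341432680417
[[-0.0157, -0.0226, -0.0749], [0.0051, 0.0103, 0.0002], [0.0147, 0.0469, 0.0751]]
```

View pics/w2.png

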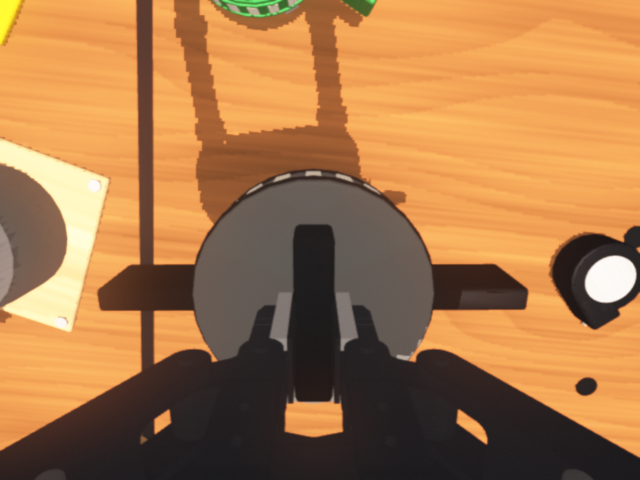

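The stage is held squarely by the bar, with the drum centred at about (313,280) and a measured weight of about 5.2 N. Next I stop partway and measure the collar with the wrist camera.

Call:
carry_out(offset=[[0, -0.6, -3.2], [0, -0.6, -3.4], [0, -0.6, -3.4], [0, -0.5, -3.0], [0, -0.3, -1.5]], delta_rot=[[0, 0, 0], [0, 0, 0], [0, 0, 0], [0, 0, 0], [0, 0, 0]])

```text
time: 6.5
tool_pos: [0.5852, -0.0039, 0.1963]
tcp_rot: [-1.283, 1.164, 1.286]
wrist_force: [0.1, -0.6, -4.9]
width: 0.145
```

Call:
carry_out(offset=[[0, 0, 0], [0, 0, 0], [0, 0, 0], [0, 0, 0], [0, 0, 0]], delta_rot=[[0, 0, 0], [0, 0, 0], [0, 0, 0], [0, 0, 0], [0, 0, 0]])

```text
time: 6.92
tool_pos: [0.5856, 0.0007, 0.1988]
tcp_rot: [-1.285, 1.158, 1.287]
wrist_force: [-0.0, -0.1, -5.0]
width: 0.142
```

```bash
python3 - <<'E'
from h import *
s,p,d,c,R,t=wrist(); M=Ro.from_rotvec(s['tcp_rot']).as_matrix(); print(s['time'],s['tool_pos'],np.round(M,3).tolist())
np.savez('w3.npz',p=p,d=d); X=pts(d,c,R,t); T=(X-s['tool_pos'])@M
m=(d>0)&(abs(T[...,0]-.0053)<.004)&(np.hypot(T[...,1],T[...,2])<.055)
k=cv2.convexHull(np.ascontiguousarray((T[m][:,1:]*1e4).astype(np.int32)))[:,0]/1e4; k=k[k[:,0]>.0]
print('drum tool yz',circ(k),'top x',np.median(T[m][:,0]), 'ymax',k[:,0].max(),'z',k[:,1].min(),k[:,1].max())
m=(d>0)&(abs(X[...,2]-.09)<.006)&(np.hypot(X[...,0]-.587,X[...,1]+.12)<.062)
hull=cv2.convexHull(np.ascontiguousarray((X[m][:,:2]*1e4).astype(np.int32)))[:,0]/1e4
print('collar',m.sum(),circ(hull),np.median(X[m][:,2]),rect(X[m][:,:2]))
cv2.imwrite('pics/w3.png',p[:,:,::-1])
E
```

```text
6.9167 [0.58562872 0.00068553 0.19878903] [[-0.001, -0.995, -0.105], [0.0, -0.105, 0.995], [-1.0, 0.001, 0.001]]
drum tool yz (array([-5.54195619e-03,  6.69443286e-05]), np.float64(0.05482466962760648)) top x 0.005223528108884615 ymax 0.0502 z -0.0549 0.0549
collar 9563 (array([ 0.58880297, -0.11950865]), np.float64(0.053225829499470655)) 0.09096147164162938 (array([ 582.4, -122.2]), array([ 91.5, 107. ]), 23.0)
```

View pics/w3.png

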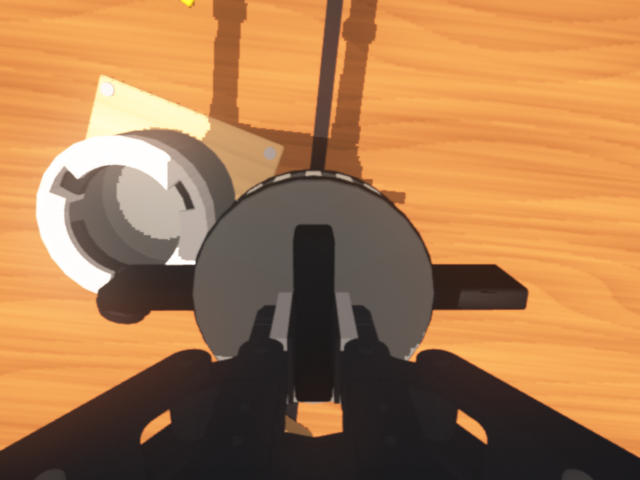

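Picture: the collar ring is centred near (135,215), with notches at about (65,180) and (185,192). Wrist fit: collar centre (0.5888, −0.1195), radius 53.2 mm against the stated 53. Moving over it and turning 7° clockwise.

Call:
carry_out(offset=[[0, 0.2, -2.8], [0, 0.2, -3.0], [0, 0.2, -3.0], [0, 0.2, -2.2], [0, 0.04, -1.0]], delta_rot=[[0, 0, 0], [0, 0, 0], [0, 0, 0], [0, 0, 0], [7, 0, 0]])

```text
time: 7.38
tool_pos: [0.5902, -0.123, 0.1996]
tcp_rot: [-1.196, 1.219, 1.193]
wrist_force: [-0.1, 0.4, -4.9]
width: 0.145
```

Call:
carry_out(offset=[[0, 0, 0], [0, 0, 0], [0, 0, 0], [0, 0, 0], [0, 0, 0]], delta_rot=[[0, 0, 0], [0, 0, 0], [0, 0, 0], [0, 0, 0], [0, 0, 0]])

```text
time: 7.8
tool_pos: [0.5902, -0.1196, 0.1993]
tcp_rot: [-1.197, 1.217, 1.197]
wrist_force: [-0.4, 0.0, -5.4]
width: 0.145
```

```bash
python3 - <<'E'
from h import *
s=read_state(); M=Ro.from_rotvec(s['tcp_rot']).as_matrix(); print(s['time'],s['tool_pos'],np.round(M,3).tolist(),s['wrist_force'],s['q'][5])
f=np.load('w3.npz'); p=f['p']; c=get_calibration('wrist'); T=np.eye(4); T[:3,:3]=Ro.from_rotvec([-1.285,1.158,1.287]).as_matrix(); T[:3,3]=[.58563,.00069,.19879]; T=T@np.array(c['mount']); R=T[:3,:3].T; t=-R@T[:3,3]
g=cv2.cvtColor(p,cv2.COLOR_RGB2GRAY).astype(np.float32)
a=np.radians(np.arange(85,300,3.)); r=.041
X=np.c_[.5888+r*np.cos(a),-.1195+r*np.sin(a),np.full(len(a),.091)]@R.T+t
v=cv2.remap(g,(X[:,0]/X[:,2]*c['fx']+c['cx']).astype(np.float32)[None],(X[:,1]/X[:,2]*c['fy']+c['cy']).astype(np.float32)[None],1)[0]
print([(int(round(np.degrees(i))),int(j)) for i,j in zip(a,v) if j<200])
E
```

```text
7.8 [ 0.59015964 -0.11957285  0.19928696] [[-0.0, -1.0, 0.016], [0.0, 0.016, 1.0], [-1.0, 0.0, 0.0]] [-3.80739710e-01  6.73069838e-04 -5.43045365e+00] -1.795925510239243
[(85, 177), (88, 176), (91, 177), (94, 177), (97, 177), (100, 178), (103, 179), (106, 167), (109, 178), (112, 180), (115, 182), (118, 187), (121, 184), (124, 183), (127, 184), (130, 169), (133, 187), (229, 96), (232, 97), (235, 94), (238, 93), (241, 89), (244, 155), (247, 165), (250, 166)]
```

Call:
carry_out(offset=[[1, 0, 0], [1, 0, 0], [1, 0, 0], [0.8, 0, 0], [0, 0, 0]], delta_rot=[[0, 0, 0], [0, 0, 0], [0, 0, 0], [0, 0, 0], [0, 0, 0]])

```text
time: 8.22
tool_pos: [0.5889, -0.1201, 0.158]
tcp_rot: [-1.193, 1.219, 1.198]
wrist_force: [1.7, 1.5, -7.1]
width: 0.144
```

Call:
carry_out(offset=[[0.3, 0, 0], [0.3, 0, 0], [0.3, 0, 0], [0, 0, 0], [0, 0, 0]], delta_rot=[[0, 0, 0], [0, 0, 0], [0, 0, 0], [0, 0, 0], [0, 0, 0]])

```text
time: 8.63
tool_pos: [0.59, -0.1209, 0.1522]
tcp_rot: [-1.195, 1.218, 1.195]
wrist_force: [0.5, 0.3, -5.4]
width: 0.144
```

Call:
carry_out(offset=[[0.2, 0, 0], [0.2, 0, 0], [0.2, 0, 0], [0, 0, 0], [0, 0, 0]], delta_rot=[[0, 0, 0], [0, 0, 0], [0, 0, 0], [0, 0, 0], [0, 0, 0]])

```text
time: 9.05
tool_pos: [0.5899, -0.1207, 0.146]
tcp_rot: [-1.195, 1.218, 1.196]
wrist_force: [0.5, 0.0, -5.3]
width: 0.146
```

No contact at 5 mm below the riding height, so the lugs are passing the notches. Continuing down.

Call:
carry_out(offset=[[0.2, 0, 0], [0.2, 0, 0], [0.2, 0, 0], [0.2, 0, 0], [0, 0, 0]], delta_rot=[[0, 0, 0], [0, 0, 0], [0, 0, 0], [0, 0, 0], [0, 0, 0]])

```text
time: 9.47
tool_pos: [0.5897, -0.1207, 0.1375]
tcp_rot: [-1.194, 1.219, 1.196]
wrist_force: [0.1, 0.3, -5.9]
width: 0.147
```

Call:
carry_out(offset=[[0.1, 0, 0], [0.1, 0, 0], [0, 0, 0], [0, 0, 0], [0, 0, 0]], delta_rot=[[0, 0, 0], [0, 0, 0], [0, 0, 0], [0, 0, 0], [0, 0, 0]])

```text
time: 9.88
tool_pos: [0.5903, -0.1208, 0.1365]
tcp_rot: [-1.196, 1.218, 1.195]
wrist_force: [0.1, -0.5, -4.5]
width: 0.146
```

Call:
carry_out(offset=[[0.05, 0, 0], [0, 0, 0], [0, 0, 0], [0, 0, 0], [0, 0, 0]], delta_rot=[[0, 0, 0], [3, 0, 0], [4, 0, 0], [4, 0, 0], [4, 0, 0]])

```text
time: 10.3
tool_pos: [0.5905, -0.1206, 0.1364]
tcp_rot: [-0.998, 1.33, 0.997]
wrist_force: [0.2, 0.3, -1.7]
width: 0.141
```

Call:
carry_out(offset=[[0, 0, 0], [0, 0, 0], [0, 0, 0], [0, 0, 0], [0, 0, 0]], delta_rot=[[5, 0, 0], [5, 0, 0], [5, 0, 0], [5, 0, 0], [5, 0, 0]])

```text
time: 10.72
tool_pos: [0.5906, -0.1206, 0.1364]
tcp_rot: [-0.664, 1.466, 0.663]
wrist_force: [0.2, 1.5, -2.6]
width: 0.144
```

Call:
carry_out(offset=[[0, 0, 0], [0, 0, 0], [0, 0, 0], [0, 0, 0], [0, 0, 0]], delta_rot=[[5, 0, 0], [5, 0, 0], [5, 0, 0], [5, 0, 0], [5, 0, 0]])

```text
time: 11.13
tool_pos: [0.5899, -0.121, 0.1365]
tcp_rot: [-0.325, 1.547, 0.324]
wrist_force: [-2.7, -0.8, 0.1]
width: 0.144
```

Call:
carry_out(offset=[[0, 0, 0], [0, 0, 0], [0, 0, 0], [0, 0, 0], [0, 0, 0]], delta_rot=[[4, 0, 0], [4, 0, 0], [4, 0, 0], [4, 0, 0], [4, 0, 0]])

```text
time: 11.55
tool_pos: [0.5894, -0.1213, 0.1364]
tcp_rot: [-0.052, 1.572, 0.051]
wrist_force: [-3.5, -0.5, -1.6]
width: 0.144
```

```bash
python3 - <<'E'
from h import *
s=read_state(); M=Ro.from_rotvec(s['tcp_rot']).as_matrix(); print(s['time'],s['tool_pos'],'yaw stage x',np.degrees(np.arctan2(M[1,2],M[0,2]))-90,s['wrist_force'],s['torque'],s['q'])
E
```

```text
11.55 [ 0.58940441 -0.12131228  0.13637929] yaw stage x -86.23495440373878 [-3.54782012 -0.47724332 -1.59674535] [-0.30195742  0.72560809  0.18971827] [-2.43565507e-01  2.03658930e-01  1.86001832e+00 -1.59299268e-03
  1.07916647e+00 -3.08525851e-01]
```

Call:
carry_out(offset=[[0.1, 0, 0], [0, 0, 0], [0, 0, 0], [0, 0, 0], [0, 0, 0]], delta_rot=[[0, 0, 0], [1, 0, 0], [1, 0, 0], [1, 0, 0], [0, 0, 0]])

```text
time: 11.97
tool_pos: [0.5897, -0.1214, 0.1346]
tcp_rot: [-0.014, 1.572, 0.012]
wrist_force: [-2.9, -3.6, -2.4]
width: 0.146
```

Call:
carry_out(offset=[[0.1, 0, 0], [0, 0, 0], [0, 0, 0], [0, 0, 0], [0, 0, 0]], delta_rot=[[0, 0, 0], [1, 0, 0], [1, 0, 0], [1, 0, 0], [0, 0, 0]])

```text
time: 12.38
tool_pos: [0.5891, -0.121, 0.1329]
tcp_rot: [0.028, 1.573, -0.029]
wrist_force: [-4.0, -2.8, -3.2]
width: 0.146
```

```bash
python3 - <<'E'
from h import *
s=read_state(); M=Ro.from_rotvec(s['tcp_rot']).as_matrix(); print(s['time'],s['tool_pos'],'yaw stage x',np.degrees(np.arctan2(M[1,2],M[0,2]))-90,s['wrist_force'],s['torque'])
E
```

```text
12.3833 [ 0.58912464 -0.12102797  0.13287748] yaw stage x -92.07981003908024 [-4.00651333 -2.76345406 -3.18188211] [-0.6612974   0.84362715  0.06471274]
```

It dropped again (z is down 3.5 mm). Lowering to home.

Call:
carry_out(offset=[[0.1, 0, 0], [0.1, 0, 0], [0, 0, 0], [0, 0, 0], [0, 0, 0]], delta_rot=[[0, 0, 0], [0, 0, 0], [0, 0, 0], [0, 0, 0], [0, 0, 0]])

```text
time: 12.8
tool_pos: [0.5894, -0.1213, 0.1318]
tcp_rot: [0.027, 1.572, -0.029]
wrist_force: [-4.6, -4.2, -0.2]
width: 0.145
```

Call:
carry_out(offset=[[0.1, 0, 0], [0, 0, 0], [0, 0, 0], [0, 0, 0], [0, 0, 0]], delta_rot=[[0, 0, 0], [0, 0, 0], [0, 0, 0], [0, 0, 0], [0, 0, 0]])

```text
time: 13.22
tool_pos: [0.5894, -0.1214, 0.1316]
tcp_rot: [0.027, 1.572, -0.029]
wrist_force: [-7.9, -3.7, 3.8]
width: 0.143
```

Contact at 0.1317, which is 4.7 mm below the shelf, so the stage is home. Releasing and backing off.

Call:
carry_out(offset=[[0, 0, 0], [0, 0, 0], [0, 0, 0], [0, 0, 0], [0, 0, 0]], delta_rot=[[0, 0, 0], [0, 0, 0], [0, 0, 0], [0, 0, 0], [0, 0, 0]], fingers=1)

```text
time: 13.63
tool_pos: [0.5908, -0.1205, 0.1311]
tcp_rot: [0.029, 1.569, -0.028]
wrist_force: [-0.0, 0.7, 0.1]
width: 0.845
```

Call:
carry_out(offset=[[0, 0, 0], [-0.5, 0, 0], [-2, 0, 0], [-3, 0, 0], [-3, 0, 0]], delta_rot=[[0, 0, 0], [0, 0, 0], [0, 0, 0], [0, 0, 0], [0, 0, 0]])

```text
time: 14.05
tool_pos: [0.5892, -0.1204, 0.2156]
tcp_rot: [0.029, 1.573, -0.028]
wrist_force: [0.6, -0.7, -0.4]
width: 1.002
```

Call:
carry_out(offset=[[-3, 0, 0], [-3, 0, 0], [0, 0, 0], [0, 0, 0], [0, 0, 0]], delta_rot=[[0, 0, 0], [0, 0, 0], [0, 0, 0], [0, 0, 0], [0, 0, 0]])

```text
time: 14.47
tool_pos: [0.5899, -0.1207, 0.2756]
tcp_rot: [0.029, 1.571, -0.028]
wrist_force: [0.5, 0.2, 0.1]
width: 1.0
```

```bash
python3 - <<'E'
from h import *
s,p,d,c,R,t=wrist(); print(s['time'],s['tool_pos'],s['wrist_force'],s['width'])
X=pts(d,c,R,t); z=X[...,2]; n=(d>0)&(np.hypot(X[...,0]-.5888,X[...,1]+.1195)<.06)
for lo,hi in((.115,.135),(.136,.155)):
    m=n&(z>lo)&(z<hi); q=X[m]; print(lo,m.sum(),rect(q[:,:2]),np.median(q[:,2]))
    A=np.c_[q[:,:2]-q[:,:2].mean(0),np.ones(len(q))]; print('slope',np.linalg.lstsq(A,q[:,2],rcond=None)[0][:2])
p,d=read_camera('scene'); cv2.imwrite('pics/s4.png',cv2.resize(p[180:340,200:440,::-1],None,fx=3.3,fy=3.3,interpolation=cv2.INTER_CUBIC))
E
```

```text
14.4667 [ 0.5899445  -0.12067339  0.27564842] [0.49023961 0.24894265 0.11044812] 0.99976516502916
0.115 11950 (array([ 590.3, -118.7]), array([97.8, 97.8]), 39.9) 0.12602584283696158
slope [ 0.00010649 -0.00185963]
0.136 1876 (array([ 590.4, -118.2]), array([63.6, 13.9]), 88.2) 0.14593776373099143
slope [-0.01552953 -0.01073368]
```

View pics/s4.png

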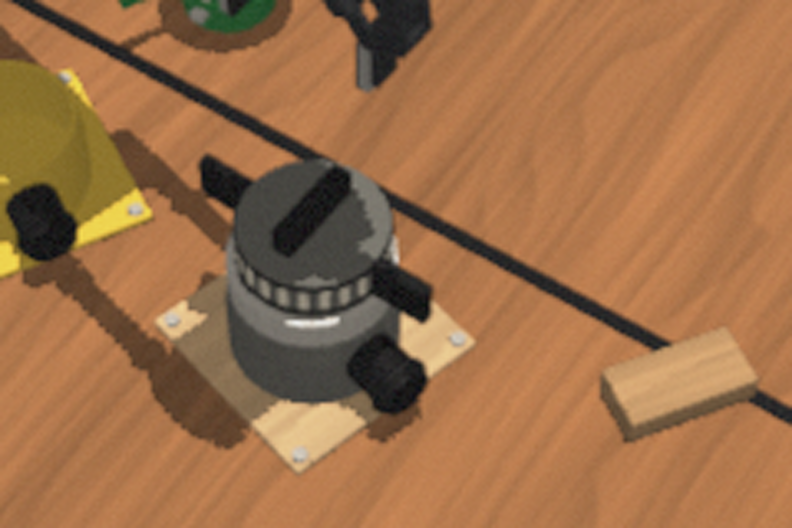

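Picture: the drum sits flush on the collar at about (315,270), with the wings turned a quarter and the gripper clear. Drum top reads 126 mm; this camera reads 1 mm high, so the origin is at 90 mm, which is home. Handing in.

```bash
python3 -c "
from workcell import *
print(finish_job())"
```

```text
the job is handed in; nothing more can be done
None
```

The grey filter stage is locked on the dust pot and released, and I handed the job in at about 14.5 s of the 56 s. The hand-in reports no verdict.

I gripped the stage by its bar and centred it on the collar as measured by the wrist camera. I turned it 7° so its lugs lined up with the notches, and they went through without catching. It came to rest about 5 mm above home. A clockwise turn of about 91° then let it drop a further 4.7 mm onto firm contact.

**Last checks:**
- **Height:** the drum top read 126 mm. The wrist camera reads about 1 mm high, which puts the stage's origin at about 90 mm, flush on the collar.
- **Level:** the tilt measured about 0.002 rad, against a limit of 0.04. The narrow bar top alone gave 0.019 rad, which I put down to noise.
- **Position:** the drum's centre measured about 1.7 mm from the collar centre I had measured earlier, within the camera's calibration error and inside the 4 mm limit.
- **Clearance:** the gripper was open and raised well clear, with no force on the wrist.
- **Bystanders:** the arm never went near the tape measure, offcut or screwdriver at bench height. The last picture shows the offcut; I did not measure any of the three again.

**Disagreement:** the top and wrist cameras differed by about 3 mm in x on both the stage and the collar. I used the wrist camera's values for both.

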